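# Load a sample into the free bay of a carat tester's carousel

## Task

Load the loose blue sample carrier (the one with the gold-coloured ring) into the empty bay of the carat tester: turn the carousel, which has a black knob for that, until the empty bay faces the loading chute and clicks in there, lay the carrier in the chute nose first, and push it gently until it is fully home in that bay. Leave the bracelet, the tin and the pen where they are.

Things in the scene. Friction and masses are not known exactly. Their poses are not given: they have to be found in the camera images.
- knob (a point): Middle of the black bar knob on the axis of the tester's carousel, 115 mm above the table. Bar 64 mm long (x), 16 mm thick (y), 34 mm high, free all round above 100 mm. Turns the carousel either way without end; a sprung ball gives a bump of about 0.2 N m just before each of 5 stations 72 degrees apart and draws the carousel exactly in when let go within 4 degrees.
- free_bay (a point): Mouth of the one empty bay of five (dark floor, no carrier), on its floor, 105 mm from the knob's axis, 30 mm above the table; turns with the knob. x points from the mouth inward to the axis, z up. A T-slot 51 mm wide (57 mm at the flared mouth), 10 mm from floor to lips, lips 38 mm apart, their tops 44 mm above the table: it loads only lengthwise, from the chute.
- bay_home (a point): Where the centre of the carrier's underside lies when fully home in the empty bay (33 mm inward of point free_bay, same axes); the nose then rests on a rigid stop. A sprung ball in the bay floor is met with about 24 mm still to go: it resists with roughly 5 to 11 N, then drags on and drops into the carrier's groove at home.
- gate (a point): Inner end of the fixed loading chute, on its centre line, 112 mm from the carousel's axis, 30 mm above the table. x points along the chute into the carousel, z up. When the empty bay faces the chute, point free_bay lies 7 mm along x from here and points the same way.
- chute_mid (a point): Point on the chute's floor (30.5 mm above the table), on its centre line 56 mm outside point gate, same axes: the carrier's underside centre fits here. Chute open on top, 58 mm wide here, rails 7 mm thick with tops 40 mm above the table; it narrows to 51 mm in the last 22 mm before the gate; its open outer end is 38 mm further out.
- carrier_grip (a point): Centre of the upright grip plate of the loose blue sample carrier (gold-coloured ring on a black pad). Plate 8 mm thick (x), 32 mm wide (y), from 8 to 38 mm above the carrier's underside; this point is 23 mm above it and 28 mm behind the carrier's centre. x points to the chamfered nose, z up.
- carrier: The loose blue carrier; origin at the centre of its underside, x to the nose. Base 64 mm long, 48 mm wide, 8 mm thick; 0.06 to 0.11 kg. Slides flat; pushed off its centre line (1 cm or more) it twists and tends to wedge in the narrowing of the chute.
- tester: The fixed carat tester: grey base 262 x 250 mm, white guard wall round the carousel up to 46 mm, aluminium chute on the robot's side, white measuring head on the far side, 100 mm high, reaching in over the far bay to 73 mm from the axis. Origin on the table under the carousel's axis; x from chute to head.
- jade_bracelet: Bystander: dark bead bracelet, 68 mm across, 11 mm high; origin at the centre of its underside.
- tin: Bystander: round aluminium tin, 58 mm across, 23 mm high; origin at the centre of its underside.
- pen_a: Bystander: white and red pen lying flat, 145 mm long; origin at the centre of its underside.
- carousel: The tester's turning part: dark disc 219 mm across with five bays between aluminium wedges, four of them holding blue carriers for good, and the knob on top. Origin on the table under its axis; x points from the empty bay to the axis.
There are look-alikes about, which are no part of the job. What is meant by the carrier is not green or orange, and is the smaller of those in its own colour.

How it is judged:
By the outcome, as a careful person would: the job done as asked, in the order asked, and still so for the second after the job is handed in, with the robot touching nothing.
It also fails if it takes over 67 s, if anything falls off the work surface, if the arm or the gripper's body presses on something with over 40 N, if the wrist force passes 120 N, or if a joint passes its speed limit or range.

## Robot

A 6-joint arm with a two-finger parallel gripper is mounted at the origin on a cart in front of the work surface, level with it; the furniture and walls round the work are solid. World frame = base frame: x ahead of the robot, y to its left, z up, the work surface at z = 0. Lengths are in m, angles in degrees, forces in N, time in s.
With the tool pointing down it reaches from about 0.35 to 0.875 m from the base axis. Payload 4.2 kg.
Tool frame: the origin (TCP) lies on the front face of the gripper's body, between the roots of the fingers; the fingertips stand 70 mm ahead of it and the grasp point (between the pads) lies 51 mm ahead of it; z points along the fingers, y is the line along which they close (so a half turn about z gives the same grasp; the last joint's range is limited). The gripper opens to 87 mm and grips with 3 to 60 N. Pads are 19 mm wide; open, the fingers measure 117 mm over their backs; the gripper's body (75 mm by 190 mm) begins 51 mm behind the grasp point.
Start: joints at [-49.584, 22.042, 0.453, 0, -68.411, -14.817], TCP at [0.27, -0.564, 0.292] pointing down, gripper open.
Joint ranges: [-179.83, 179.83], [-69.29, 118.12], [-61.27, 80.66], [-181.25, 117.63], [-171.15, -9.14], [-177.46, 177.46]. Speed limits (degrees/s): [159.86, 159.86, 180, 180, 180, 180].

## Interface

Orientations are given as a 3x3 rotation matrix whose columns are the frame's x, y, z axes.
In Python, from station import r gives the robot as it stands.
- The arm moves only by the shell command python3 -m pendant 'ROWS' [OPENING]. ROWS is JSON, a list of rows, each a list of 2 entries, a list of its own where there are three numbers: the shift along the tool's x, y, z in mm, then the turn, a rotation vector about the tool's x, y, z in rad. A call has 1 to 10 rows; each row is the pose to reach, as a shift and turn from the pose commanded when the call began, along the tool's axes at that moment; what a row does not reach only later rows make up. A row lasts 1/10 s, in which the tool goes at most 50 mm and 8.59 degrees, less where a joint would pass 70% of its speed; a pose out of reach is approached as far as the arm can. A call with a gripper value outside its range is refused whole. OPENING is the opening, from 0 (shut) to 1 (fully open), set as the call begins (- or left out, the last holds). The fingers move at their own pace and stop on an object; the grip force is fixed at half the most. Time passes only in rows, so rows that repeat a pose let the fingers close. It gives the time, the measured TCP pose, the force, the opening and the grip force at its end, in the units of the state.
- r.sense(): the state, without advancing time (a new reading comes with each control period).
- r.capture(name): name is "scene" or "top" or "wrist"; returns a dict with "frame" (384x512x3 uint8, red, green, blue), "vertical_fov" (degrees; the focal length in pixels is half the picture's height over the tangent of half this angle, whatever the lens; pixels are square), "cx", "cy" (the principal point, pixels), "rvec" (rotation vector, rad) and "tvec" (3), from world to camera coordinates, as OpenCV has them. Camera axes: x right, y down, z forward; pixel columns grow to the right and rows downward; lengths in m; the calibration is good to about 2 mm. The wrist camera is an equidistant fisheye: a pixel r from the principal point sees the ray r / f radians off the axis. A picture is of the moment at which its call begins. There is no depth.
- r.finish_job(): hands the job in; it is judged then, once.
The state is a dict: "time_s": time; "joints": joint angles; "joint_velocities": joint speeds; "effort": joint torques, N m; "tcp_pos": TCP position; "ee_rot": TCP orientation; "wrist_force": force on the tool from outside, world axes, zero at the start; "moment": the same for the moment, N m; "gripper_width": opening from 0.0 (shut) to 1.0 (fully open); "gripper_force": force on a finger pad.
Only numpy, scipy, OpenCV 4.12 (cv2) and the standard library are available. Lean on these libraries where they do the work, as an engineer would, in place of code of your own. Each camera call takes 0.05 s, during which the arm holds its last target. There are 200 camera calls.

## Working session

There is one attempt and no reset: what is moved stays moved. The work goes in short steps, Python scripts to look and compute and a shell command to move; the robot and the scene stay as the last step left them, time stands still between calls to the robot, and variables do not carry over. Pictures are saved under pics/ and viewed, at most 10 in all, crops included, and the job is handed in when it is done.

```bash
mkdir -p pics; ls
python3 - <<'E'
from station import r
import cv2,numpy as np
fs=[]
for n in("scene","top"):
    c=r.capture(n);cv2.imwrite(f"pics/{n}0.png",c["frame"][:,:,::-1]);np.savez(f"{n}0.npz",**c)
    print(n,c["vertical_fov"],c["cx"],c["cy"],c["rvec"],c["tvec"])
s=r.sense();print(s["time_s"],s["ee_rot"],s["wrist_force"])
E
```

```text
pics
scene 54.898245422863724 257.31629620131895 190.52873720002054 [ 2.01328858 -1.01678712  0.53093833] [-0.37451539  0.31481631  0.87211901]
top 52.30870459746223 263.5005758793725 191.7782654551607 [ 2.21484297 -2.16415455  0.03917273] [-0.07601368  0.53644937  1.0534906 ]
0.1 [[-9.01893581e-01 -4.31957204e-01 -9.70635394e-04]
 [-4.31958278e-01  9.01891885e-01  1.75307660e-03]
 [ 1.18154119e-04  2.00036252e-03 -9.99997992e-01]] [ 0.15397468  0.02878432 -0.52452521]
```

View pics/top0.png

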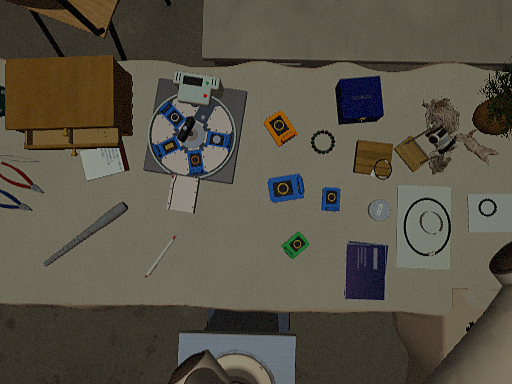

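View pics/scene0.png

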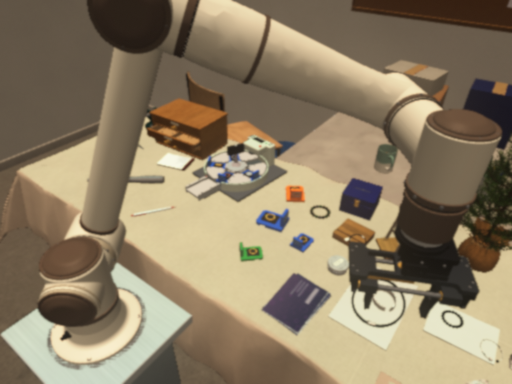

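The top view shows the tester at about (195,130) with its chute towards (184,195). The small blue carrier is at (331,198) and the larger look-alike at (286,188). I'll enlarge the tester and the carrier.

```bash
cat > h.py <<'E'
import numpy as np,cv2
from scipy.spatial.transform import Rotation as R
def load(n): return dict(np.load(n))
def ray(c,uv,fish=False):
    f=c["frame"].shape[0]/2/np.tan(np.radians(c["vertical_fov"])/2)
    d=(np.atleast_2d(uv).astype(float)-[c["cx"],c["cy"]])/f
    if fish:
        t=np.linalg.norm(d,axis=1,keepdims=True); d=d/np.maximum(t,1e-9)
        v=np.hstack([d*np.sin(t),np.cos(t)])
    else: v=np.hstack([d,np.ones((len(d),1))])
    M=R.from_rotvec(np.ravel(c["rvec"])).as_matrix()
    return -M.T@np.ravel(c["tvec"]), v@M
def onz(c,uv,z,fish=False):
    o,v=ray(c,uv,fish); return o+v*((z-o[2])/v[:,2])[:,None]
def proj(c,P,fish=False):
    f=c["frame"].shape[0]/2/np.tan(np.radians(c["vertical_fov"])/2)
    q=R.from_rotvec(np.ravel(c["rvec"])).apply(np.atleast_2d(P))+np.ravel(c["tvec"])
    if fish:
        n=np.linalg.norm(q[:,:2],axis=1,keepdims=True); d=q[:,:2]/n*np.arctan2(n,q[:,2:])
    else: d=q[:,:2]/q[:,2:]
    return d*f+[c["cx"],c["cy"]]
E
python3 - <<'E'
from h import *
c=load("top0.npz");f=c["frame"][:,:,::-1]
a=cv2.resize(f[65:220,140:255],None,fx=3.8,fy=3.8,interpolation=cv2.INTER_CUBIC)
b=cv2.resize(f[160:235,300:375],None,fx=4.7,fy=4.7,interpolation=cv2.INTER_CUBIC)
im=np.zeros((590,800,3),np.uint8);im[:a.shape[0],:a.shape[1]]=a;im[:b.shape[0],440:440+b.shape[1]]=b
cv2.imwrite("pics/crop0.png",im)
hsv=cv2.cvtColor(np.ascontiguousarray(f),cv2.COLOR_BGR2HSV)
m=cv2.inRange(hsv,(100,130,60),(125,255,255))
for k in cv2.findContours(m,0,1)[0]:
    if cv2.contourArea(k)>40:
        rr=cv2.minAreaRect(k);print(np.round(rr[0],1),np.round(rr[1],1),round(rr[2],1),onz(c,rr[0],.008).round(3))
print(onz(c,[[207,80],[186,128],[184,195]],.03).round(3))
E
```

```text
[330.5 198.5] [17. 23.] 0.0 [[ 0.524 -0.247  0.008]]
[285.7 188. ] [24.5 34.2] 80.5 [[ 0.55  -0.124  0.008]]
[195.4 161.4] [23.6 16.3] 81.9 [[0.618 0.126 0.008]]
[166.9 147.3] [17.4 25.5] 63.4 [[0.655 0.206 0.008]]
[218.3 139.5] [23.7 17.3] 10.3 [[0.68  0.065 0.008]]
[173.  116.5] [23.3 16.3] 45.0 [[0.742 0.192 0.008]]
[[0.839 0.097 0.03 ]
 [0.706 0.15  0.03 ]
 [0.524 0.15  0.03 ]]
```

View pics/crop0.png

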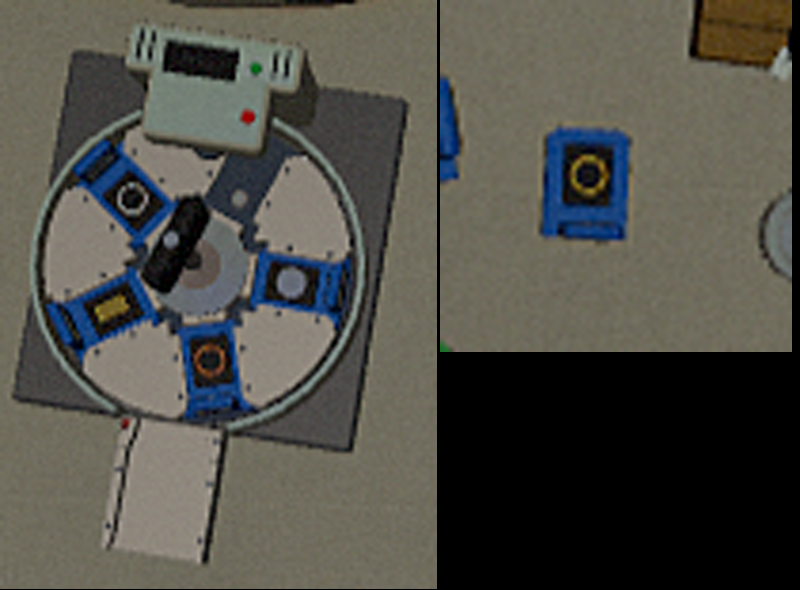

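The enlarged crop shows five things:
- Carousel centre is near crop (200,265).
- The empty bay is at (240,190), up and right by the head.
- The knob bar runs from (155,290) to (197,200).
- The chute corners are (128,418), (226,428), (207,563) and (105,548).
- The carrier's plate is towards the robot and its nose points to +x.

I'll compute positions and then the first move.

Run:
```python
from h import *
c=load("top0.npz")
p=lambda *a: np.array(a)/3.8+[140,65]
print("cam",ray(c,[0,0])[0].round(3))
print("ring",onz(c,p([200,265]),.046).round(4))
k=onz(c,p([197,200],[155,290],[175,245]),.132);print("knob",k.round(4),np.degrees(np.arctan2(*(k[0]-k[1])[[1,0]])))
q=onz(c,p([128,418],[226,428],[207,563],[105,548]),.04);print("chute",q.round(4))
for a,b in((3,0),(2,1)): print(np.degrees(np.arctan2(*(q[b]-q[a])[[1,0]])))
b=onz(c,p([240,195],[210,365]),.03);print("bay",b.round(3))
bb=onz(c,np.array([[555,128],[630,132],[625,240],[541,236],[588,174]])/4.7+[300-440/4.7,160],.008);print("carrier",bb.round(4))
```

```text
cam [ 0.485 -0.079  1.078]
ring [[0.6844 0.1286 0.046 ]]
knob [[0.7101 0.1146 0.132 ]
 [0.651  0.1398 0.132 ]
 [0.6805 0.1278 0.132 ]] -23.091902203306336
chute [[0.5761 0.177  0.04  ]
 [0.5706 0.1077 0.04  ]
 [0.4757 0.118  0.04  ]
 [0.4845 0.1899 0.04  ]]
-8.050650465085482
-6.202738788570922
bay [[0.739 0.105 0.03 ]
 [0.616 0.122 0.03 ]]
carrier [[ 0.5546 -0.23    0.008 ]
 [ 0.5532 -0.2735  0.008 ]
 [ 0.4904 -0.2715  0.008 ]
 [ 0.4916 -0.2228  0.008 ]
 [ 0.5282 -0.2495  0.008 ]]
```

```bash
R='[[-335,223,0],[0,0,-1.15]]'; python3 -m pendant '[[[-335,223,0],[0,0,-1.15]],[[-335,223,0],[0,0,-1.15]],[[-335,223,0],[0,0,-1.15]],[[-335,223,0],[0,0,-1.15]],[[-335,223,0],[0,0,-1.15]],[[-335,223,0],[0,0,-1.15]],[[-335,223,0],[0,0,-1.15]],[[-335,223,0],[0,0,-1.15]],[[-335,223,0],[0,0,-1.15]],[[-335,223,0],[0,0,-1.15]]]'
python3 - <<'E'
from station import r
import numpy as np
s=r.sense();M=np.array(s["ee_rot"]);p=np.array(s["tcp_pos"]);print(p,s["joints"],np.degrees(np.arctan2(M[1,0],M[0,0])),s["time_s"])
print(1000*M.T@(np.array([.682,.128,.29])-p))
E
```

```text
time_s: 1.1
tcp_pos: [0.4762, -0.2165, 0.2918]
ee_rot: [[0.028, -1.0, -0.001], [-1.0, -0.028, 0.0], [-0.0, 0.001, -1.0]]
wrist_force: [-0.7, 0.3, -0.5]
gripper_width: 1.0
gripper_force: 0.0
[ 0.47620927 -0.21650675  0.29184991] [-6.66567457e+00  1.21530703e+01 -1.37413036e+01 -8.89630153e-03
 -6.41647634e+01  8.29426859e+00] -88.37529521392234 1.1
[-338.53299328 -215.47752002    1.73136831]
```

```bash
python3 -m pendant '[[[-338,-215,0],[0,0,-1.13]],[[-338,-215,0],[0,0,-1.13]],[[-338,-215,0],[0,0,-1.13]],[[-338,-215,0],[0,0,-1.13]],[[-338,-215,0],[0,0,-1.13]],[[-338,-215,0],[0,0,-1.13]],[[-338,-215,0],[0,0,-1.13]],[[-338,-215,0],[0,0,-1.13]],[[-338,-215,0],[0,0,-1.13]],[[-338,-215,0],[0,0,-1.13]]]'
python3 - <<'E'
from station import r
import numpy as np,cv2
c=r.capture("wrist");c=r.capture("wrist");np.savez("w1.npz",**c)
cv2.imwrite("pics/w1.png",cv2.resize(c["frame"][:,:,::-1],None,fx=1.55,fy=1.55,interpolation=cv2.INTER_CUBIC))
from h import *
print(ray(c,[0,0])[0], R.from_rotvec(c["rvec"]).as_matrix()[2])
s=r.sense();M=np.array(s["ee_rot"]);p=np.array(s["tcp_pos"]);print(p,s["joints"],np.degrees(np.arctan2(M[1,0],M[0,0])),s["time_s"])
E
```

```text
time_s: 2.1
tcp_pos: [0.6822, 0.125, 0.2906]
ee_rot: [[0.915, -0.404, -0.003], [-0.404, -0.915, -0.001], [-0.002, 0.002, -1.0]]
wrist_force: [-0.1, -0.1, 0.4]
gripper_width: 1.001
gripper_force: 0.0
[0.75383361 0.09176842 0.3828299 ] [-0.26140744  0.11387802 -0.95848732]
[0.68170761 0.12372849 0.29198776] [ 2.36235564e+01  2.88037997e+01  1.12991788e+01  4.56366917e-03
 -7.25647141e+01  4.24591522e+01] -23.91594190280972 2.2
```

View pics/w1.png

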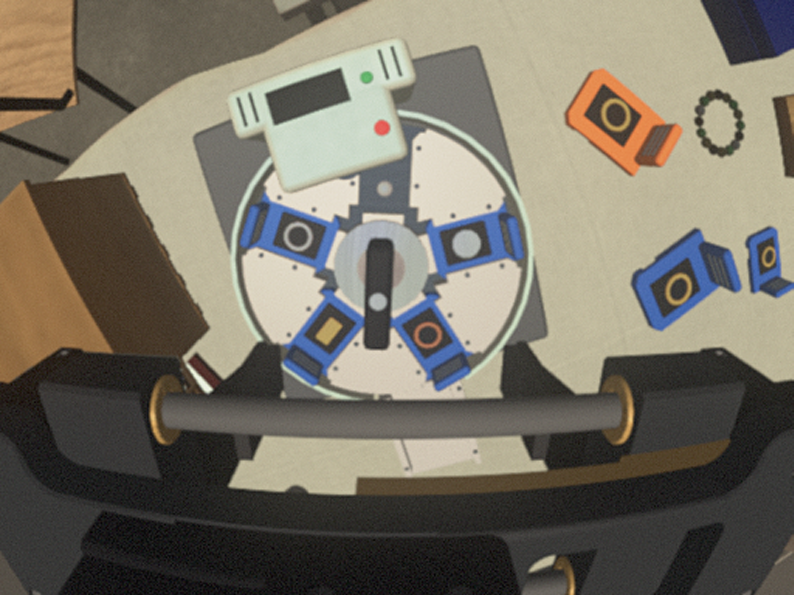

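The wrist view shows the carousel, with the empty bay at (385,187) next to the head. The knob bar runs from (379,240) to (376,348). The fixed carriers' pads are at (298,236), (467,243), (428,335) and (330,331), and the base's right edge goes from (477,46) to (548,335).

Run:
```python
from h import *
from scipy.optimize import least_squares as LS
c=load("w1.npz");P=lambda a:np.array(a)/1.55
g=lambda a,z:onz(c,P(a),z,True)
ang=lambda d:np.degrees(np.arctan2(d[1],d[0]))
rg=g([[233,255],[531,240],[270,160],[500,165],[242,305],[524,290],[283,360]],.046)
f=LS(lambda q:np.hypot(rg[:,0]-q[0],rg[:,1]-q[1])-q[2],[.68,.13,.12]);print("ring",f.x.round(4),(f.fun*1e3).round(1))
pd=g([[298,236],[467,243],[428,335],[330,331]],.041)
f=LS(lambda q:np.hypot(pd[:,0]-q[0],pd[:,1]-q[1])-q[2],[.68,.13,.07]);print("pads",f.x.round(4),(f.fun*1e3).round(1),[round(ang(x-f.x[:2]),1) for x in pd[:,:2]])
b=g([[385,187]],.03)[0];print("ball",b,ang(b[:2]-f.x[:2]))
k=g([[379,240],[376,348]],.132);print("knob",k.round(4),k.mean(0),ang(k[0]-k[1]),np.linalg.norm(k[0]-k[1]))
e=g([[477,46],[548,335],[193,133]],.02);print("base",e.round(3),ang(e[0]-e[1]),ang(e[2]-e[0])-90)
ch=g([[405,470],[478,460]],.04);print("chute end",ch.round(4),ang(ch[0]-ch[1])-90)
```

```text
ring [0.6871 0.1289 0.1148] [ 0.5  1.2 -1.2  0.4  1.2 -1.2 -0.7]
pads [0.6841 0.1301 0.0675] [ 0.  -0.   0.1 -0.1] [np.float64(45.7), np.float64(-98.4), np.float64(-170.7), np.float64(118.3)]
ball [0.73709951 0.10361885 0.03      ] -26.55988982069119
knob [[0.7165 0.1151 0.132 ]
 [0.6586 0.1432 0.132 ]] [0.68756065 0.1291517  0.132     ] -25.855281075322715 0.06441085609138071
base [[ 0.813 -0.009  0.02 ]
 [ 0.564  0.024  0.02 ]
 [ 0.847  0.228  0.02 ]] -7.35738872244569 -8.175436323595733
chute end [[0.4994 0.1895 0.04  ]
 [0.4808 0.1237 0.04  ]] -15.759149632274628
```

```bash
cat > go.py <<'E'
import sys,numpy as np
from station import r
# go.py x y z heading -> shift (mm, tool axes) and turn about tool z (rad)
x,y,z,h=map(float,sys.argv[1:])
s=r.sense();M=np.array(s["ee_rot"]);p=np.array(s["tcp_pos"]);a=np.degrees(np.arctan2(M[1,0],M[0,0]))
print("t",round(s["time_s"],2),"pos",p.round(4),"head",round(a,1),"j",np.round(s["joints"],0),"F",np.round(s["wrist_force"],1),"M",np.round(s["moment"],2),"w",s["gripper_width"])
print("shift",(1000*M.T@(np.array([x,y,z])-p)).round(1),"turn",round(np.radians((a-h+180)%360-180),3),"tilt",M[:,2].round(4))
E
python3 go.py .686 .1295 .173 -26.2
```

```text
t 2.2 pos [0.6817 0.1237 0.292 ] head -23.9 j [ 24.  29.  11.   0. -73.  42.] F [-0.4 -0.7  0.7] M [-0.07  0.14  0.03] w 1.0005425142817015
shift [  1.7  -7.1 119. ] turn 0.04 tilt [-1.1e-03 -6.0e-04 -1.0e+00]
```

```bash
python3 -m pendant '[[[2,-7,0],[0,0,0.04]],[[2,-7,40],[0,0,0.04]],[[2,-7,80],[0,0,0.04]],[[2,-7,100],[0,0,0.04]],[[2,-7,119],[0,0,0.04]],[[2,-7,119],[0,0,0.04]]]' 0.5
python3 -m pendant '[[[0,0,0],[0,0,0]],[[0,0,0],[0,0,0]],[[0,0,0],[0,0,0]],[[0,0,0],[0,0,0]],[[0,0,0],[0,0,0]],[[0,0,0],[0,0,0]]]' 0
python3 go.py .686 .1295 .173 -26.2
```

```text
time_s: 2.8
tcp_pos: [0.6847, 0.1287, 0.1705]
ee_rot: [[0.897, -0.442, -0.006], [-0.442, -0.897, -0.002], [-0.005, 0.004, -1.0]]
wrist_force: [-0.0, -0.0, 0.7]
gripper_width: 0.554
gripper_force: 0.0
time_s: 3.4
tcp_pos: [0.6866, 0.1306, 0.1744]
ee_rot: [[0.898, -0.439, 0.0], [-0.439, -0.898, -0.001], [0.001, 0.001, -1.0]]
wrist_force: [-1.3, -2.7, 5.1]
gripper_width: 0.183
gripper_force: 30.0
t 3.4 pos [0.6866 0.1306 0.1744] head -26.1 j [ 24.  34.   3.   0. -59.  40.] F [-1.3 -2.7  5.1] M [-0.97  0.73  0.01] w 0.18287438624997218
shift [-0.   1.3  1.4] turn 0.003 tilt [ 1.0e-04 -1.1e-03 -1.0e+00]
```

```bash
python3 -m pendant '[[[0,0,0],[0,0,0.1]],[[0,0,0],[0,0,0.2]],[[0,0,0],[0,0,0.3]],[[0,0,0],[0,0,0.4]],[[0,0,0],[0,0,0.5]],[[0,0,0],[0,0,0.6]],[[0,0,0],[0,0,0.7]],[[0,0,0],[0,0,0.8]],[[0,0,0],[0,0,0.9]],[[0,0,0],[0,0,1.0]]]'
python3 go.py .686 .1295 .173 172.4
```

```text
time_s: 4.4
tcp_pos: [0.6849, 0.1293, 0.1743]
ee_rot: [[0.111, -0.994, -0.005], [-0.994, -0.111, -0.004], [0.003, 0.005, -1.0]]
wrist_force: [-6.8, -5.3, 7.2]
gripper_width: 0.177
gripper_force: 30.0
t 4.4 pos [0.6849 0.1293 0.1743] head -83.6 j [ 24.  34.   3.   0. -59. -18.] F [-6.8 -5.3  7.2] M [-1.73  1.91  0.05] w 0.17732981929103703
shift [-0.1 -1.1  1.3] turn 1.815 tilt [-0.0048 -0.0036 -1.    ]
```

```bash
python3 -m pendant '[[[1,1,0],[0,0,0.1]],[[1,1,0],[0,0,0.2]],[[1,1,0],[0,0,0.3]],[[1,1,0],[0,0,0.4]],[[1,1,0],[0,0,0.5]],[[1,1,0],[0,0,0.6]],[[1,1,0],[0,0,0.7]],[[1,1,0],[0,0,0.8]],[[1,1,0],[0,0,0.9]],[[1,1,0],[0,0,1.0]]]'
python3 go.py .686 .1295 .173 172.4
```

```text
time_s: 5.4
tcp_pos: [0.6829, 0.1302, 0.1743]
ee_rot: [[-0.776, -0.631, -0.007], [-0.631, 0.776, -0.001], [0.006, 0.003, -1.0]]
wrist_force: [-11.1, -0.2, 10.1]
gripper_width: 0.182
gripper_force: 30.0
t 5.4 pos [0.6829 0.1302 0.1743] head -140.9 j [ 24.  34.   3.  -0. -59. -75.] F [-11.1  -0.2  10.1] M [0.17 3.06 0.03] w 0.18154432445992713
shift [-2.  -2.5  1.3] turn 0.816 tilt [-0.0068 -0.0012 -1.    ]
```

```bash
python3 -m pendant '[[[2,1,0],[0,0,0.1]],[[2,1,0],[0,0,0.2]],[[2,1,0],[0,0,0.3]],[[2,1,0],[0,0,0.4]],[[2,1,0],[0,0,0.5]],[[2,1,0],[0,0,0.6]],[[2,1,0],[0,0,0.7]],[[2,1,0],[0,0,0.8]],[[2,1,0],[0,0,0.82]],[[2,1,0],[0,0,0.82]]]'
python3 go.py .686 .1295 .173 172.4
```

```text
time_s: 6.4
tcp_pos: [0.6824, 0.1318, 0.1743]
ee_rot: [[-0.991, 0.132, -0.001], [0.132, 0.991, 0.002], [0.002, 0.002, -1.0]]
wrist_force: [-6.3, 5.4, 6.7]
gripper_width: 0.183
gripper_force: 30.0
t 6.4 pos [0.6824 0.1318 0.1743] head 172.4 j [  24.   34.    3.   -0.  -59. -122.] F [-6.3  5.4  6.7] M [ 1.3   1.87 -0.09] w 0.18303083713835325
shift [-3.9 -1.8  1.3] turn -0.0 tilt [-0.0013  0.0024 -1.    ]
```

Next I'll release, retreat upward and toward the chute, and look.

```bash
python3 -m pendant '[[[0,0,0],[0,0,0]],[[0,0,0],[0,0,0]],[[0,0,0],[0,0,0]],[[0,0,0],[0,0,0]],[[0,0,-40],[0,0,0]],[[0,0,-80],[0,0,0]],[[0,0,-120],[0,0,0]],[[0,0,-120],[0,0,0]]]' 0.6
python3 - <<'E'
from station import r
from h import *
c=r.capture("wrist");c=r.capture("wrist");np.savez("w2.npz",**c)
cv2.imwrite("pics/w2.png",cv2.resize(c["frame"][:,:,::-1],None,fx=1.55,fy=1.55,interpolation=cv2.INTER_CUBIC))
E
python3 go.py .686 .1295 .29 172.4
```

```text
time_s: 7.2
tcp_pos: [0.6861, 0.1298, 0.3011]
ee_rot: [[-0.991, 0.132, 0.014], [0.132, 0.991, 0.003], [-0.013, 0.005, -1.0]]
wrist_force: [-0.2, 0.1, -0.4]
gripper_width: 0.599
gripper_force: 0.0
t 7.3 pos [0.6838 0.1297 0.2944] head 172.3 j [  24.   29.   12.   -0.  -73. -122.] F [-0.1 -0.1 -0.9] M [-0.04  0.01 -0.  ] w 0.596925129432265
shift [-2.2  0.1  4.4] turn -0.001 tilt [ 0.0023  0.0015 -1.    ]
```

View pics/w2.png

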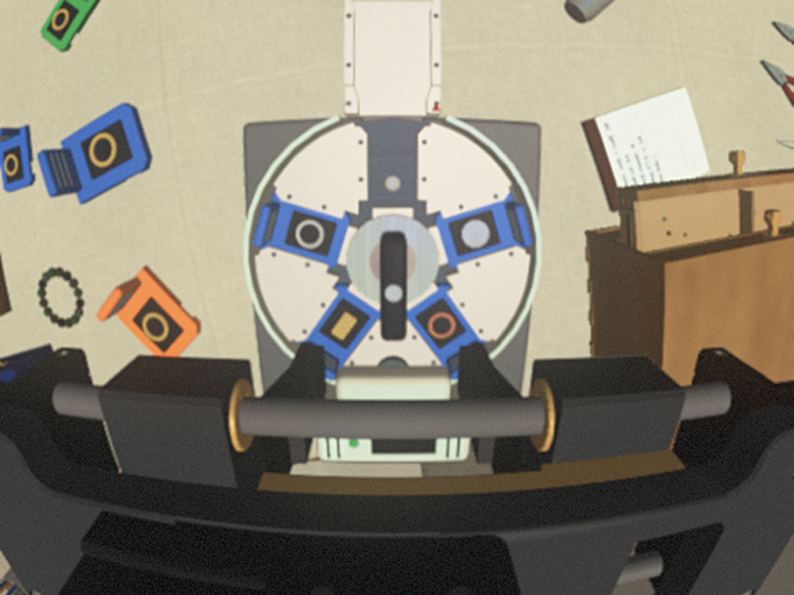

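The empty bay (ball at (392,183)) now lines up with the chute. The chute rails' outer edges run x≈345 and x≈440 at the top, and the pads are at (310,233), (476,233), (442,325) and (345,325).

```bash
python3 - <<'E'
from h import *
from scipy.optimize import least_squares as LS
c=load("w2.npz");P=lambda a:np.array(a)/1.55
g=lambda a,z:onz(c,P(a),z,True)
ang=lambda d:np.degrees(np.arctan2(d[1],d[0]))
pd=g([[310,233],[476,233],[442,325],[345,325]],.041)
f=LS(lambda q:np.hypot(pd[:,0]-q[0],pd[:,1]-q[1])-q[2],[.68,.13,.07]);ax=f.x[:2];print("pads",f.x.round(4),(f.fun*1e3).round(1),[round(float(ang(x-ax)%72),1) for x in pd[:,:2]])
b=g([[392.5,183]],.03)[0];print("ball",b,ang(b[:2]-ax))
l=g([[345,8],[346,112]],.04);q=g([[441,8],[441,112]],.04)
m=(l+q)/2;print("rails",l.round(4),q.round(4),np.linalg.norm(l-q,axis=1),"mid",m.round(4),ang(m[1]-m[0]),[ang(ax-x[:2]) for x in m])
t=load("top0.npz")
E
python3 go.py .52 -.25 .3 180
```

```text
pads [0.6842 0.1318 0.0672] [ 0.1 -0.1  0.2 -0.2] [28.4, 28.4, 28.3, 28.9]
ball [0.6268219  0.13884811 0.03      ] 172.95766241194022
rails [[0.4856 0.1217 0.04  ]
 [0.568  0.1118 0.04  ]] [[0.4949 0.1931 0.04  ]
 [0.5772 0.1818 0.04  ]] [0.07203235 0.07055583] mid [[0.4902 0.1574 0.04  ]
 [0.5726 0.1468 0.04  ]] -7.347005031604744 [np.float64(-7.52875945521585), np.float64(-7.662720103888544)]
t 7.3 pos [0.6838 0.1297 0.2944] head 172.3 j [  24.   29.   12.   -0.  -73. -122.] F [-0.1 -0.1 -0.9] M [-0.04  0.01 -0.  ] w 0.596925129432265
shift [ 111.7 -398.1   -6.5] turn -0.134 tilt [ 0.0023  0.0015 -1.    ]
```

```bash
python3 -m pendant '[[[130,-395,0],[0,0,-0.134]],[[130,-395,0],[0,0,-0.134]],[[130,-395,0],[0,0,-0.134]],[[130,-395,0],[0,0,-0.134]],[[130,-395,0],[0,0,-0.134]],[[130,-395,0],[0,0,-0.134]],[[130,-395,0],[0,0,-0.134]],[[130,-395,0],[0,0,-0.134]],[[130,-395,70],[0,0,-0.134]],[[130,-395,70],[0,0,-0.134]]]'
python3 -m pendant '[[[0,0,0],[0,0,0]],[[0,0,0],[0,0,0]]]'
python3 - <<'E'
from station import r
from h import *
c=r.capture("wrist");np.savez("w3.npz",**c)
cv2.imwrite("pics/w3.png",cv2.resize(c["frame"][:,:,::-1],None,fx=1.55,fy=1.55,interpolation=cv2.INTER_CUBIC))
E
python3 go.py .50 -.248 .3 180
```

```text
time_s: 8.3
tcp_pos: [0.4986, -0.2457, 0.2186]
ee_rot: [[-1.0, 0.004, -0.007], [0.004, 1.0, 0.003], [0.007, 0.003, -1.0]]
wrist_force: [-0.2, 0.8, -1.1]
gripper_width: 0.599
gripper_force: 0.0
time_s: 8.5
tcp_pos: [0.5023, -0.2447, 0.2227]
ee_rot: [[-1.0, -0.001, -0.002], [-0.001, 1.0, -0.0], [0.002, -0.0, -1.0]]
wrist_force: [1.3, -0.4, 0.5]
gripper_width: 0.596
gripper_force: 0.0
t 8.55 pos [ 0.503  -0.2445  0.2238] head -179.9 j [ -9.  19. -15.   0. -56. -81.] F [ 0.1 -0.6  0.1] M [-0.   -0.07  0.06] w 0.6035897594758739
shift [  3.   -3.5 -76.2] turn 0.002 tilt [ 8.e-04 -8.e-04 -1.e+00]
```

View pics/w3.png

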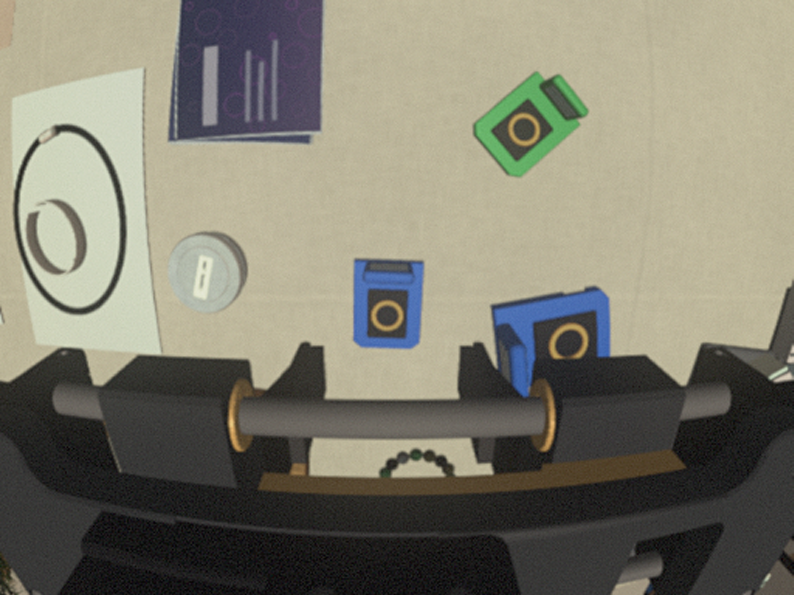

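The carrier is at the centre of the wrist view. Its rear corners are (354,260) and (424,262), the side edges run down to (355,340) and (419,341), the plate's top strip is at about (388,277), and the ring is at (387,316).

Run:
```python
from h import *
c=load("w3.npz");P=lambda a:np.array(a)/1.55
g=lambda a,z:onz(c,P(a),z,True)
ang=lambda d:np.degrees(np.arctan2(d[1],d[0]))
s=g([[354,262],[355,340],[424,262],[419,341]],.008);print("sides",s.round(4),ang(s[1]-s[0]),ang(s[3]-s[2]))
print("ring",g([[387,316]],.011).round(4),"plate top",g([[363,272],[363,283],[412,273],[412,284]],.038).round(4))
f=c["frame"][:,:,::-1];hsv=cv2.cvtColor(np.ascontiguousarray(f),cv2.COLOR_BGR2HSV)
m=cv2.inRange(hsv,(100,130,50),(125,255,255));
for k in cv2.findContours(m,0,1)[0]:
    x,y=k.reshape(-1,2).mean(0)*1.55
    if abs(x-388)<40 and abs(y-305)<50 and cv2.contourArea(k)>300:
        k=k.reshape(-1,2);w=[]
        for yy in range(170,222,6):
            row=np.where(m[yy,220:285])[0]+220
            if len(row): 
                a=onz(c,[[row[0]-.5,yy],[row[-1]+.5,yy]],.008,True);w.append(a[:,:2].ravel())
        print(np.round(w,4))
        w=np.array(w);print("mid y",((w[:,1]+w[:,3])/2).round(4))
```

```text
sides [[ 0.4923 -0.2709  0.008 ]
 [ 0.5495 -0.2714  0.008 ]
 [ 0.4923 -0.2231  0.008 ]
 [ 0.5502 -0.2254  0.008 ]] -0.5279602567620864 -2.2577946291359434
ring [[ 0.5301 -0.2484  0.011 ]] plate top [[ 0.4921 -0.2629  0.038 ]
 [ 0.4991 -0.263   0.038 ]
 [ 0.4926 -0.2326  0.038 ]
 [ 0.4997 -0.2325  0.038 ]]
[[ 0.4934 -0.2697  0.4933 -0.2253]
 [ 0.4999 -0.2709  0.4998 -0.2252]
 [ 0.5065 -0.271   0.5064 -0.2251]
 [ 0.5132 -0.2711  0.5131 -0.226 ]
 [ 0.5199 -0.2713  0.5199 -0.2259]
 [ 0.5268 -0.2714  0.5267 -0.2257]
 [ 0.5337 -0.2716  0.5336 -0.2267]
 [ 0.5407 -0.2718  0.5406 -0.2266]
 [ 0.5479 -0.2719  0.5478 -0.2264]]
mid y [-0.2475 -0.248  -0.248  -0.2486 -0.2486 -0.2486 -0.2491 -0.2492 -0.2492]
```

```bash
python3 go.py .4958 -.2477 .087 178.5; python3 -m pendant '[[[0,0,0],[0,0,0]]]';  python3 go.py .4958 -.2477 .087 178.5
```

```text
t 8.55 pos [ 0.503  -0.2445  0.2238] head -179.9 j [ -9.  19. -15.   0. -56. -81.] F [ 0.1 -0.6  0.1] M [-0.   -0.07  0.06] w 0.6035897594758739
shift [  7.3  -3.1 136.8] turn 0.028 tilt [ 8.e-04 -8.e-04 -1.e+00]
time_s: 8.65
tcp_pos: [0.5034, -0.2442, 0.2246]
ee_rot: [[-1.0, -0.002, 0.003], [-0.002, 1.0, -0.001], [-0.003, -0.001, -1.0]]
wrist_force: [-0.2, 0.1, 0.5]
gripper_width: 0.604
gripper_force: 0.0
t 8.65 pos [ 0.5034 -0.2442  0.2246] head -179.9 j [ -9.  19. -15.   0. -56. -81.] F [-0.2  0.1  0.5] M [-0.02 -0.    0.  ] w 0.6035023862488326
shift [  7.9  -3.4 137.6] turn 0.028 tilt [ 2.7e-03 -8.0e-04 -1.0e+00]
```

```bash
python3 -m pendant '[[[8,-3,0],[0,0,0.028]],[[8,-3,40],[0,0,0.028]],[[8,-3,80],[0,0,0.028]],[[8,-3,110],[0,0,0.028]],[[8,-3,125],[0,0,0.028]],[[8,-3,137],[0,0,0.028]],[[8,-3,137],[0,0,0.028]],[[8,-3,137],[0,0,0.028]]]'
python3 go.py .4958 -.2477 .087 178.5
python3 -m pendant '[[[0,0,0],[0,0,0]],[[0,0,0],[0,0,0]],[[0,0,0],[0,0,0]],[[0,0,0],[0,0,0]],[[0,0,0],[0,0,0]]]' 0.2
python3 go.py .4958 -.2477 .20 172.5
```

```text
time_s: 9.45
tcp_pos: [0.4949, -0.2476, 0.0872]
ee_rot: [[-1.0, 0.027, 0.002], [0.027, 1.0, -0.001], [-0.002, -0.0, -1.0]]
wrist_force: [0.1, -0.4, 0.7]
gripper_width: 0.6
gripper_force: 0.0
t 9.45 pos [ 0.4949 -0.2476  0.0872] head 178.5 j [-10.  29. -24.   0. -38. -82.] F [ 0.1 -0.4  0.7] M [-0.05 -0.02 -0.01] w 0.5996660021498075
shift [-0.9 -0.   0.2] turn -0.001 tilt [ 1.6e-03 -5.0e-04 -1.0e+00]
time_s: 9.95
tcp_pos: [0.4945, -0.2475, 0.0868]
ee_rot: [[-1.0, 0.027, 0.001], [0.027, 1.0, -0.0], [-0.001, -0.0, -1.0]]
wrist_force: [-0.3, 1.0, 4.1]
gripper_width: 0.362
gripper_force: 30.0
t 9.95 pos [ 0.4945 -0.2475  0.0868] head 178.5 j [-10.  29. -24.   0. -38. -82.] F [-0.3  1.   4.1] M [0.26 0.15 0.  ] w 0.36240360368518204
shift [-1.400e+00 -1.000e-01 -1.132e+02] turn 0.104 tilt [ 7.e-04 -2.e-04 -1.e+00]
```

```bash
python3 -m pendant '[[[0,0,-20],[0,0,0]],[[0,0,-60],[0,0,0]],[[0,0,-100],[0,0,0]],[[4,200,-100],[0,0,0.104]],[[4,200,-100],[0,0,0.104]],[[4,200,-100],[0,0,0.104]],[[4,200,-100],[0,0,0.104]],[[4,200,-100],[0,0,0.104]]]'
python3 go.py .4902 .1566 .187 172.5
```

```text
time_s: 10.75
tcp_pos: [0.4958, -0.0429, 0.1864]
ee_rot: [[-0.992, 0.124, 0.001], [0.124, 0.992, 0.001], [-0.001, 0.001, -1.0]]
wrist_force: [-0.2, 0.3, -1.0]
gripper_width: 0.367
gripper_force: 30.0
t 10.75 pos [ 0.4958 -0.0429  0.1864] head 172.9 j [  14.   16.  -26.   -0.  -48. -111.] F [-0.2  0.3 -1. ] M [-0.12  0.    0.04] w 0.3668330993276308
shift [ 30.3 197.3  -0.4] turn 0.007 tilt [ 9.e-04  7.e-04 -1.e+00]
```

```bash
python3 -m pendant '[[[30,197,0],[0,0,0]],[[30,197,0],[0,0,0]],[[30,197,0],[0,0,0]],[[30,197,0],[0,0,0]],[[30,197,0],[0,0,0]],[[30,197,0],[0,0,0]],[[30,197,0],[0,0,0]]]'
python3 go.py .4902 .1566 .187 172.5
python3 - <<'E'
from station import r
from h import *
c=r.capture("wrist");np.savez("w4.npz",**c)
cv2.imwrite("pics/w4.png",cv2.resize(c["frame"][:,:,::-1],None,fx=1.55,fy=1.55,interpolation=cv2.INTER_CUBIC))
E
```

```text
time_s: 11.45
tcp_pos: [0.4914, 0.1507, 0.1858]
ee_rot: [[-0.991, 0.132, -0.001], [0.132, 0.991, -0.001], [0.001, -0.001, -1.0]]
wrist_force: [0.0, -0.2, -1.0]
gripper_width: 0.366
gripper_force: 30.0
t 11.45 pos [0.4914 0.1507 0.1858] head 172.4 j [  35.   18.  -23.   -0.  -49. -133.] F [ 0.  -0.2 -1. ] M [-0.06 -0.02  0.04] w 0.3655701900867379
shift [ 2.   5.7 -1.2] turn -0.001 tilt [-1.2e-03 -7.0e-04 -1.0e+00]
```

View pics/w4.png

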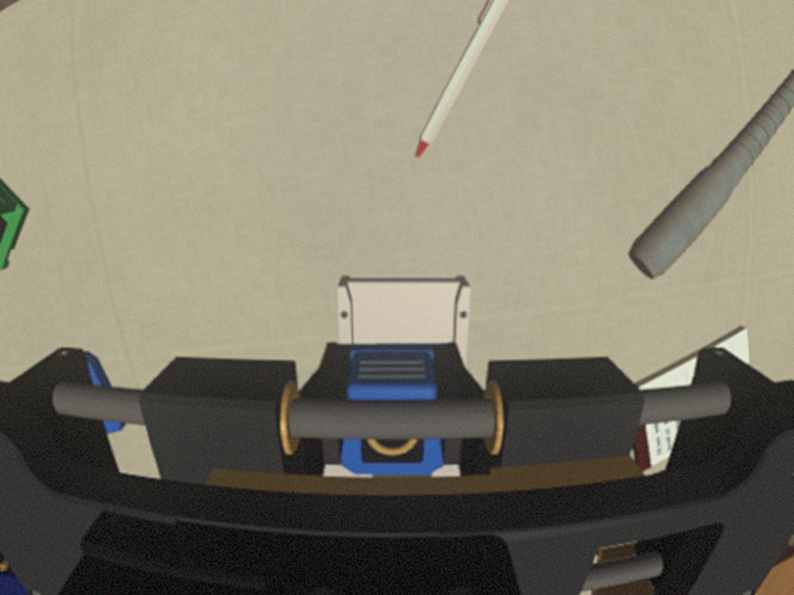

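The wrist view shows the carrier held square, plate top from (348,397) to (436,397), with the chute's outer end below it at (339,280) to (469,280).

```bash
python3 - <<'E'
from h import *
c=load("w4.npz");g=lambda a,z:onz(c,np.array(a)/1.55,z,True)
e=g([[340,280],[469,280],[339,340],[469,340]],.04);pl=g([[348,390],[436,390]],.137);n=g([[344,470],[441,470]],.106)
u=np.array([np.cos(np.radians(-7.5)),np.sin(np.radians(-7.5))]);v=np.array([-u[1],u[0]]);ax=np.array([.6845,.131])
for nm,q in(("chute",e),("plate",pl),("nose",n)): print(nm,((q[:,:2]-ax)@u).round(4),((q[:,:2]-ax)@v).round(4))
E
python3 -m pendant '[[[0,0,0],[0,0,0]]]'; python3 go.py .4902 .1566 .187 172.5
```

```text
chute [-0.2091 -0.2091 -0.1746 -0.1744] [-0.0339  0.0353 -0.0357  0.0371]
plate [-0.1954 -0.1954] [-0.0214  0.009 ]
nose [-0.1355 -0.1354] [-0.0284  0.0167]
time_s: 11.6
tcp_pos: [0.4917, 0.1503, 0.1862]
ee_rot: [[-0.991, 0.133, -0.0], [0.133, 0.991, -0.0], [0.0, -0.0, -1.0]]
wrist_force: [-0.6, -0.2, -1.5]
gripper_width: 0.363
gripper_force: 30.0
t 11.6 pos [0.4917 0.1503 0.1862] head 172.4 j [  35.   18.  -23.   -0.  -49. -133.] F [-0.6 -0.2 -1.5] M [-0.03 -0.02  0.01] w 0.36321534889182105
shift [ 2.3  6.  -0.8] turn -0.002 tilt [-4.e-04 -2.e-04 -1.e+00]
```

```bash
python3 -m pendant '[[[1,6.5,0],[0,0,0]],[[1,6.5,20],[0,0,0]],[[1,6.5,40],[0,0,0]],[[1,6.5,52],[0,0,0]],[[1,6.5,60],[0,0,0]],[[1,6.5,65],[0,0,0]],[[1,6.5,67],[0,0,0]],[[1,6.5,68],[0,0,0]],[[1,6.5,68],[0,0,0]]]'; python3 go.py .4902 .1566 .1175 172.5
```

```text
time_s: 12.5
tcp_pos: [0.4918, 0.1585, 0.1186]
ee_rot: [[-0.991, 0.131, 0.001], [0.131, 0.991, 0.0], [-0.001, 0.001, -1.0]]
wrist_force: [-0.3, -0.7, -0.6]
gripper_width: 0.362
gripper_force: 30.0
t 12.5 pos [0.4918 0.1585 0.1186] head 172.5 j [  36.   23.  -27.    0.  -40. -133.] F [-0.3 -0.7 -0.6] M [-0.07 -0.03 -0.01] w 0.3623011673165436
shift [ 1.4 -2.1  1.1] turn -0.0 tilt [ 8.e-04  5.e-04 -1.e+00]
```

```bash
python3 -m pendant '[[[0,0,0.5],[0,0,0]],[[0,0,1],[0,0,0]],[[0,0,1.5],[0,0,0]],[[0,0,1.5],[0,0,0]]]'; python3 go.py .4902 .1566 .1175 172.5
python3 - <<'E'
from station import r
from h import *
c=r.capture("wrist");np.savez("w5.npz",**c)
cv2.imwrite("pics/w5.png",cv2.resize(c["frame"][160:330,200:330,::-1],None,fx=3.5,fy=3.5,interpolation=cv2.INTER_CUBIC))
E
```

```text
time_s: 12.9
tcp_pos: [0.4917, 0.1584, 0.1173]
ee_rot: [[-0.991, 0.131, 0.001], [0.131, 0.991, 0.0], [-0.001, 0.0, -1.0]]
wrist_force: [-1.7, -0.3, 3.8]
gripper_width: 0.364
gripper_force: 30.0
t 12.9 pos [0.4917 0.1584 0.1173] head 172.5 j [  36.   23.  -27.    0.  -39. -133.] F [-1.7 -0.3  3.8] M [-0.03  0.45  0.03] w 0.3637606984031582
shift [ 1.3 -2.  -0.2] turn -0.0 tilt [ 6.e-04  2.e-04 -1.e+00]
```

View pics/w5.png

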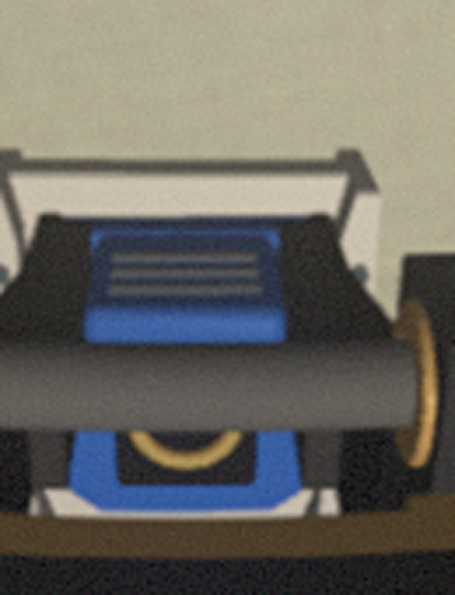

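Contact with the floor is felt (3.8 N). The crop shows the carrier's middle (x≈187) about 1.5 mm right of the chute's middle (x≈179). I'll shift it by that and advance in gentle steps.

```bash
python3 -m pendant '[[[0,-0.8,-0.5],[0,0,0]],[[0,-1.7,-0.5],[0,0,0]],[[-5,-1.7,-0.5],[0,0,0]],[[-10,-1.7,-0.5],[0,0,0]],[[-15,-1.7,-0.5],[0,0,0]],[[-20,-1.7,-0.5],[0,0,0]],[[-20,-1.7,-0.5],[0,0,0]]]'; python3 go.py .5816 .1446 .1180 172.5
```

```text
time_s: 13.65
tcp_pos: [0.5123, 0.1539, 0.1174]
ee_rot: [[-0.991, 0.131, 0.001], [0.131, 0.991, 0.0], [-0.001, 0.0, -1.0]]
wrist_force: [0.0, -2.3, 2.1]
gripper_width: 0.364
gripper_force: 30.0
t 13.65 pos [0.5123 0.1539 0.1174] head 172.5 j [  34.   25.  -25.    0.  -41. -132.] F [ 0.  -2.3  2.1] M [-0.41 -0.1  -0.05] w 0.36369834049790145
shift [-69.9  -0.1  -0.6] turn -0.001 tilt [ 1.1e-03  1.0e-04 -1.0e+00]
```

```bash
python3 -m pendant '[[[0,-0.5,-0.3],[0,0,0]],[[-4,-0.5,-0.3],[0,0,0]],[[-8,-0.5,-0.3],[0,0,0]],[[-12,-0.5,-0.3],[0,0,0]],[[-16,-0.5,-0.3],[0,0,0]],[[-20,-0.5,-0.3],[0,0,0]],[[-20,-0.5,-0.3],[0,0,0]]]'; python3 go.py .5816 .1446 .1180 172.5
```

```text
time_s: 14.35
tcp_pos: [0.5318, 0.1509, 0.1174]
ee_rot: [[-0.991, 0.131, 0.001], [0.131, 0.991, 0.0], [-0.001, 0.0, -1.0]]
wrist_force: [0.1, -0.6, 0.0]
gripper_width: 0.364
gripper_force: 30.0
t 14.35 pos [0.5318 0.1509 0.1174] head 172.5 j [  33.   26.  -22.    0.  -42. -130.] F [ 0.1 -0.6  0. ] M [-0.02 -0.16  0.01] w 0.36391106469893414
shift [-50.2   0.2  -0.6] turn -0.001 tilt [ 8.e-04  3.e-04 -1.e+00]
```

```bash
python3 -m pendant '[[[-4,0,0],[0,0,0]],[[-8,0,0],[0,0,0]],[[-12,0,0],[0,0,0]],[[-16,0,0],[0,0,0]],[[-20,0,0],[0,0,0]],[[-22,0,0],[0,0,0]],[[-22,0,0],[0,0,0]]]'; python3 go.py .5816 .1446 .1180 172.5
```

```text
time_s: 15.05
tcp_pos: [0.553, 0.148, 0.1174]
ee_rot: [[-0.991, 0.131, 0.0], [0.131, 0.991, -0.0], [-0.0, -0.0, -1.0]]
wrist_force: [-1.2, -1.2, -1.1]
gripper_width: 0.369
gripper_force: 30.0
t 15.05 pos [0.553  0.148  0.1174] head 172.5 j [  31.   28.  -19.    0.  -43. -129.] F [-1.2 -1.2 -1.1] M [-0.05  0.04  0.01] w 0.36899426045072925
shift [-28.7   0.4  -0.6] turn -0.001 tilt [ 0. -0. -1.]
```

Now the ball, in smaller steps.

```bash
python3 -m pendant '[[[-2,0,0],[0,0,0]],[[-4,0,0],[0,0,0]],[[-6,0,0],[0,0,0]],[[-8,0,0],[0,0,0]]]'; python3 -m pendant '[[[-2,0,0],[0,0,0]],[[-4,0,0],[0,0,0]],[[-6,0,0],[0,0,0]],[[-8,0,0],[0,0,0]],[[-10,0,0],[0,0,0]]]'|sed -n '2p;4,5p';  python3 go.py .5816 .1446 .1180 172.5
```

```text
time_s: 15.45
tcp_pos: [0.5609, 0.147, 0.1176]
ee_rot: [[-0.991, 0.131, 0.0], [0.131, 0.991, 0.0], [-0.0, 0.0, -1.0]]
wrist_force: [-0.2, 0.4, -1.1]
gripper_width: 0.363
gripper_force: 30.0
tcp_pos: [0.5705, 0.1457, 0.118]
wrist_force: [-3.1, -0.4, 3.1]
gripper_width: 0.363
t 15.95 pos [0.5705 0.1457 0.118 ] head 172.5 j [  30.   29.  -17.    0.  -44. -128.] F [-3.1 -0.4  3.1] M [ 0.01  0.46 -0.03] w 0.3627784945626739
shift [-11.2   0.3  -0. ] turn 0.0 tilt [-1.e-04 -2.e-04 -1.e+00]
```

```bash
python3 -m pendant '[[[-2,0,0],[0,0,0]],[[-4,0,0],[0,0,0]],[[-6,0,0],[0,0,0]],[[-7,0,0],[0,0,0]]]'|sed -n '2p;4,5p'; python3 -m pendant '[[[-1,0,0],[0,0,0]],[[-2,0,0],[0,0,0]],[[-2,0,0],[0,0,0]]]'|sed -n '2p;4,5p';python3 -m pendant '[[[-1,0,0],[0,0,0]],[[-1,0,0],[0,0,0]]]'|sed -n '2p;4,5p'; python3 go.py .5816 .1446 .1180 172.5
```

```text
tcp_pos: [0.5781, 0.1447, 0.1177]
wrist_force: [-1.2, 0.0, 2.7]
gripper_width: 0.361
tcp_pos: [0.5803, 0.1446, 0.1177]
wrist_force: [-0.1, -0.2, 1.1]
gripper_width: 0.362
tcp_pos: [0.581, 0.1444, 0.1176]
wrist_force: [1.1, 0.0, 0.5]
gripper_width: 0.361
t 16.85 pos [0.581  0.1444 0.1176] head 172.5 j [  29.   29.  -15.    0.  -45. -127.] F [1.1 0.  0.5] M [-0.14 -0.45 -0.05] w 0.36091032559273234
shift [-0.6  0.2 -0.4] turn -0.0 tilt [ 1.1e-03  3.0e-04 -1.0e+00]
```

```bash
for i in 1; do python3 -m pendant '[[[-1,0,0],[0,0,0]],[[-1,0,0],[0,0,0]]]'|sed -n '2p;4,5p'; python3 -m pendant '[[[-1,0,0],[0,0,0]],[[-1,0,0],[0,0,0]]]'|sed -n '2p;4,5p'; done; python3 go.py .5816 .1446 .1180 172.5
```

```text
tcp_pos: [0.5817, 0.1443, 0.1174]
wrist_force: [0.7, 0.5, 0.2]
gripper_width: 0.363
tcp_pos: [0.5824, 0.144, 0.1173]
wrist_force: [-0.1, 0.3, 0.1]
gripper_width: 0.364
t 17.25 pos [0.5824 0.144  0.1173] head 172.5 j [  29.   30.  -15.   -0.  -45. -127.] F [-0.1  0.3  0.1] M [-0.12 -0.26 -0.01] w 0.3639343332093
shift [ 0.9  0.4 -0.7] turn -0.0 tilt [-4.e-04 -1.e-04 -1.e+00]
```

```bash
python3 -m pendant '[[[-1,0,0],[0,0,0]],[[-1,0,0],[0,0,0]]]'|sed -n '2p;4,5p'; python3 -m pendant '[[[-1,0,0],[0,0,0]],[[-1,0,0],[0,0,0]]]'|sed -n '2p;4,5p'; python3 go.py .5816 .1446 .1180 172.5
```

```text
tcp_pos: [0.5832, 0.1438, 0.1172]
wrist_force: [-0.0, -0.5, -0.9]
gripper_width: 0.363
tcp_pos: [0.5843, 0.1437, 0.1173]
wrist_force: [-0.3, 0.2, 0.1]
gripper_width: 0.362
t 17.65 pos [0.5843 0.1437 0.1173] head 172.5 j [  29.   30.  -15.   -0.  -45. -127.] F [-0.3  0.2  0.1] M [-0.07 -0.02 -0.01] w 0.3618536796532842
shift [ 2.8  0.5 -0.7] turn -0.0 tilt [-7.e-04 -2.e-04 -1.e+00]
```

```bash
python3 -m pendant '[[[-1,0,0],[0,0,0]],[[-1,0,0],[0,0,0]]]'|sed -n '2p;4,5p'; python3 -m pendant '[[[-1,0,0],[0,0,0]],[[-1,0,0],[0,0,0]]]'|sed -n '2p;4,5p'
python3 - <<'E'
from station import r
from h import *
c=r.capture("wrist");np.savez("w6.npz",**c)
cv2.imwrite("pics/w6.png",cv2.resize(c["frame"][140:330,180:350,::-1],None,fx=3,fy=3,interpolation=cv2.INTER_CUBIC))
E
```

```text
tcp_pos: [0.5847, 0.1436, 0.1173]
wrist_force: [-3.0, 1.0, 0.1]
gripper_width: 0.362
tcp_pos: [0.5849, 0.1434, 0.1172]
wrist_force: [-4.6, 2.7, 2.1]
gripper_width: 0.36
```

View pics/w6.png

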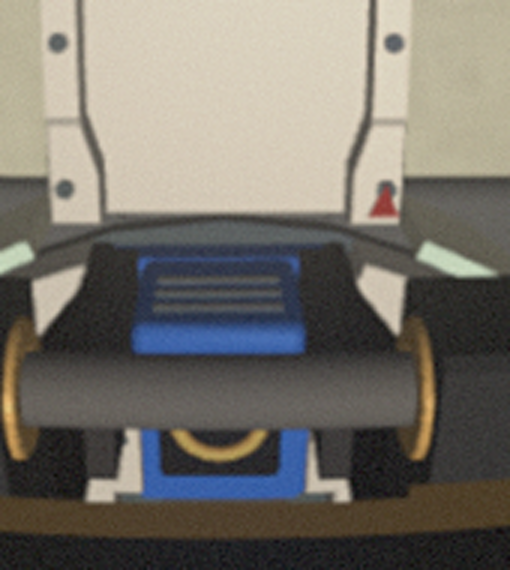

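The carrier is inside the bay with its rear edge at crop y≈245. Motion has stalled at x≈0.585 with force rising, which fits the rigid stop. I'll push slightly more and check the rear edge by ray.

```bash
python3 -m pendant '[[[-1,0,0],[0,0,0]],[[-1,0,0],[0,0,0]]]'|sed -n '2p;4,5p'; python3 -m pendant '[[[-1,0,0],[0,0,0]],[[-1,0,0],[0,0,0]]]'|sed -n '2p;4,5p'
python3 - <<'E'
from h import *
c=load("w6.npz");g=lambda a,z:onz(c,np.array(a)/3+[180,140],z,True)
u=np.array([np.cos(np.radians(-7.5)),np.sin(np.radians(-7.5))]);ax=np.array([.6845,.131])
f=lambda q:((q[:,:2]-ax)@u*1000).round(1)
print("rear base",f(g([[170,246],[270,246]],.038)),"plate top rear",f(g([[160,321],[280,321]],.068)),"top front",f(g([[160,352],[280,352]],.068)),"chute end",f(g([[130,214],[320,214]],.0305)))
E
```

```text
tcp_pos: [0.585, 0.1434, 0.1172]
wrist_force: [-7.4, 1.8, 4.0]
gripper_width: 0.361
tcp_pos: [0.5851, 0.1433, 0.1171]
wrist_force: [-11.6, 4.0, 4.9]
gripper_width: 0.365
rear base [-106.6 -106.6] plate top rear [-104.6 -104.6] top front [-98.2 -98.3] chute end [-110.9 -110.9]
```

```bash
python3 -m pendant '[[[-1,0,0],[0,0,0]],[[-1.5,0,0],[0,0,0]],[[-1.5,0,0],[0,0,0]]]'|sed -n '2p;4,5p'; python3 -m pendant '[[[2,0,0],[0,0,0]],[[5,0,0],[0,0,0]],[[5,0,0],[0,0,0]]]'|sed -n '2p;4,5p'
```

```text
tcp_pos: [0.5853, 0.1432, 0.1171]
wrist_force: [-14.1, 6.0, 8.3]
gripper_width: 0.365
tcp_pos: [0.5846, 0.1439, 0.1176]
wrist_force: [-3.9, 1.7, 1.3]
gripper_width: 0.361
```

That is the rigid stop. I'll release, lift and compare its pad radius with those of the four fixed carriers.

```bash
python3 -m pendant '[[[0,0,0],[0,0,0]],[[0,0,0],[0,0,0]],[[0,0,0],[0,0,0]],[[0,0,-20],[0,0,0]],[[0,0,-60],[0,0,0]],[[0,0,-100],[0,0,0]],[[-50,0,-150],[0,0,0]],[[-95,0,-180],[0,0,0]],[[-95,0,-180],[0,0,0]],[[-95,0,-180],[0,0,0]]]' 0.6
python3 - <<'E'
from station import r
from h import *
c=r.capture("wrist");np.savez("w7.npz",**c)
cv2.imwrite("pics/w7.png",cv2.resize(c["frame"][40:260,130:360,::-1],None,fx=2.7,fy=2.7,interpolation=cv2.INTER_CUBIC))
E
```

```text
time_s: 20.1
tcp_pos: [0.6823, 0.1307, 0.2998]
ee_rot: [[-0.991, 0.133, 0.006], [0.133, 0.991, 0.001], [-0.006, 0.002, -1.0]]
wrist_force: [-0.2, -0.4, 0.1]
gripper_width: 0.6
gripper_force: 0.0
```

View pics/w7.png

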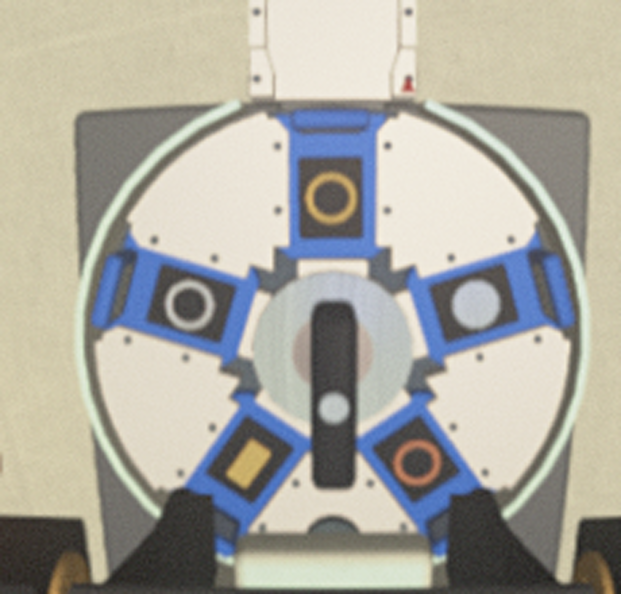

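Run:
```python
from h import *
from scipy.optimize import least_squares as LS
c=load("w7.npz");g=lambda a:onz(c,np.array(a)/2.7+[130,40],.041,True)[:,:2]
p=g([[190,304],[476,304],[418,462],[249,463],[331,198]]);o=p[:4]
f=LS(lambda q:np.hypot(*(o-q[:2]).T)-q[2],[.68,.13,.07]);print(f.x,(f.fun*1e3).round(1))
d=p-f.x[:2];print(np.hypot(*d.T)*1e3,np.degrees(np.arctan2(d[:,1],d[:,0]))%72)
n=onz(c,np.array([[330,256],[245,318]])/2.7+[130,40],.038,True)[:,:2]-f.x[:2];print("inner edges",np.hypot(*n.T)*1e3)
```

```text
[0.68470443 0.13146985 0.06710197] [-0.  0. -0.  0.]
[67.09487141 67.10912997 67.0904571  67.11341937 67.29745674] [28.18233241 28.65378254 28.85458231 28.57370612 29.22829118]
inner edges [41.55342212 41.80954343]
```

The ring carrier sits at the same radius as the fixed carriers (67.3 against 67.1 mm), fully home and in line with the chute, and the arm is clear. I'll hand it in.

```bash
python3 -c "
from station import r
print(r.finish_job())"
```

```text
the job is handed in; nothing more can be done
None
```

The blue carrier with the gold ring is fully home in the bay facing the chute, its radius within 0.2 mm of the four fixed carriers, and I handed the job in at about 20 s of the 67 s allowed, arm clear and bracelet, tin and pen untouched.

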